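# Dock the drive cartridge and shoot the locking bolt

## Robot

A 7-joint arm with a two-finger parallel gripper is mounted at the origin on a cart in front of the work surface, level with it; the furniture and walls round the work are solid. World frame = base frame: x ahead of the robot, y to its left, z up, the work surface at z = 0. Lengths are in m, angles in rad, forces in N, time in s.
With the tool pointing down it reaches from about 0.425 to 0.95 m from the base axis. Payload 4.7 kg.
Tool frame: the origin (TCP) lies on the centre line of the jaws, within the pads' length; the fingertips stand 17 mm ahead of it and the grasp point (between the pads) lies 2 mm behind it (arm.tips_ahead is the distance from the TCP to the fingertips, in m); z points along the fingers, y is the line along which they close (so a half turn about z gives the same grasp; the last joint's range is limited). The gripper opens to 87 mm and grips with 3 to 60 N. Pads are 19 mm wide; open, the fingers measure 117 mm over their backs; the gripper's body (75 mm by 190 mm) begins 51 mm behind the grasp point.
Start: joints at [-1.317, 0.469, -0.049, 1.532, 0.024, 1.141, -0.082], TCP at [0.188, 0.648, 0.24] pointing down, gripper open.
Joint ranges: [-2.59, 2.59], [-0.33, 1.99], [-1.39, 1.29], [0.1, 2.45], [-1.04, 4.18], [0.21, 1.99], [-2.66, 2.66]. Speed limits (rad/s): [2.57, 2.57, 3.14, 3.14, 3.14, 3.14, 3.14].

## Interface

Orientations are given as [roll, pitch, yaw] about the fixed x, y, z axes, in that order (R = Rz(yaw) Ry(pitch) Rx(roll)).
In Python, from plant import monitor, optics, order, nets, arm gives the robot as it stands.
- The arm moves only by the tool apply_moves, never from a script. Its argument "motion" is one flat list of numbers, 7 for each row, row after row: the shift along the tool's x, y, z as a fraction of full scale, then the turn, a rotation vector about the tool's x, y, z as a fraction of full scale, then the opening, from 0 (shut) to 1 (fully open). A call has 1 to 5 rows; each row is the pose to reach, as a shift and turn from the pose commanded when the call began, along the tool's axes at that moment, turning the shorter way round; what a row does not reach only later rows make up. Full scale, the value 1, is 0.3 m for a shift and 360 degrees for a turn. A row lasts 1/12 s, in which the tool goes at most 41.7 mm and 7.16 degrees, less where a joint would pass 70% of its speed; a pose out of reach is approached as far as the arm can. A call with a number of a shift or a turn outside -1 to 1 is refused whole. A call with a gripper value outside its range is refused whole. The fingers move at their own pace and stop on an object; "newtons" is the grip in N (left out, the last holds). Time passes only in rows, so rows that repeat a pose let the fingers close. It gives the time, the measured TCP pose, the force, the opening and the grip force at its end, in the units of the state.
- monitor.state(): the state, without advancing time (a new reading comes with each control period).
- optics.snapshot(name): name is "scene" or "top" or "wrist"; returns a dict with "img" (480x640x3 uint8, red, green, blue), "vfov" (degrees; the focal length in pixels is half the picture's height over the tangent of half this angle, whatever the lens; pixels are square), "cx", "cy" (the principal point, pixels), "k1" (the pictures are not rectified: a ray, as slopes to the right and down, at radius r is drawn at 1 + k1 r^2 times it, then the intrinsics apply), "extrinsics" (4x4, takes a point from camera to world coordinates); the wrist camera has in their place "hand_eye" (4x4, takes a point from camera to tool coordinates, whose origin is the TCP and whose axes are the flange's). Camera axes: x right, y up, looking along -z (the intrinsics and any distortion apply to the point x, -y, -z); pixel columns grow to the right and rows downward; lengths in m; the calibration is good to about 2 mm. A picture is of the moment at which its call begins: read the wrist's pose just before it. There is no depth.
- order.job_done(): hands the job in; it is judged then, once.
Trained networks look in a picture, given as the dict that the camera call returned (one of the last four; its "shot" number tells which), for a name from the list of things; names that differ only in an ending like _2 or _b are one class to them, and where a whole thing is asked for, a point or a joint stands for the part that bears it (a point fixed in the world has none). Each returns a list of dicts, best first, with "p" (0 to 1); they miss things now and then, are a little off and sometimes report something else, mostly with a low value. They report only what shows in the picture. A call takes as long as a camera call. They do not tell look-alikes from the thing itself.
- nets.look_for(picture, thing): "centre" ([column, row] in pixels, amid what is visible of it).
The state is a dict: "t": time; "joint_positions": joint angles; "dq": joint speeds; "tau": joint torques, N m; "tool_pos": TCP position; "tool_rot": TCP orientation; "ft_force": force on the tool from outside, world axes, zero at the start; "ft_torque": the same for the moment, N m; "finger_gap": finger opening in m; "grip_force": force on a finger pad.
Only numpy, scipy, OpenCV 4.12 (cv2) and the standard library are available. Lean on these libraries where they do the work, as an engineer would, in place of code of your own. Each camera call takes 0.05 s, during which the arm holds its last target. There are 200 camera calls.

## Task

Take the backup drive cartridge out of its leaning stand and slide it fully home into the slot of the sloped dock, until its shoulders are flush with the deck. Then lock it in: push the steel bolt all the way up the deck, across the cartridge's shoulder, into its keeper.

Things in the scene. Friction and masses are not known exactly. Their poses are not given: they have to be found in the camera images.
- dock: Grey sloped console, 170 mm deep (x), 172 wide (y), fixed; its low edge (-x, 24 mm high) faces left, the other is 103 high. Origin on the desk below the middle of the slot's mouth (78 mm up); z up, +x to the high edge. On its deck the bolt's line lies at deck y = +55 mm: steel guides at deck x = -49..-26, the keeper at +17..+37 mm, all 22 high over the deck.
- deck: The dock's sloping top, fixed to it. Origin: middle of the slot's mouth, in the deck's surface. x runs up the slope (25 deg above level) across the slot, y along the slot (away from the robot), z square out of the deck (leaning 25 deg to the left). The slot goes straight in along -z, 60 mm deep, 136 mm long (y), 20 wide (x); its mouth is chamfered to 148 x 30. The deck spans x = -125..+59 mm.
- cartridge: Black flat cartridge, loose. Origin: middle of its bottom edge; z towards the handle, y along its width, x through it. Body 16 mm thick, 130 wide, z = 0..60 (lowest 6 mm 13 thick); above its shoulders (z = 60) a handle tab 16 thick, 90 wide, to z = 102. Faces alike. Starts in the stand leaning 25 deg, handle up and to the left. Home in the dock, its origin is at deck z = -60 mm, z axes parallel.
- cartridge_grip (a point): The point to grip on the cartridge: middle of the handle tab, 88 mm from its bottom edge (28 mm past the shoulders), in mid thickness. Axes as the cartridge's.
- stand: Low aluminium stand, fixed: base plate 100 x 120 x 8 mm with a rest leaning 25 degrees to the left. Origin on the desk; the cartridge's bottom edge sits 24 mm above it, behind a 14 mm lip. The rest reaches 56 mm up the cartridge's underside, so the handle stands free.
- bolt (a joint): How far the steel barrel bolt has slid up the deck, m: 0 fully drawn back, 0.054 fully in its keeper. The bolt is a 10 mm rod, axis 12 mm over the deck, with an upright knob at its tail; it stays where it is left and takes about 3 N to slide.
- bolt_knob (a point): Point to grip or push on the bolt's upright knob, on its axis 44 mm over the deck. The knob is a 17 mm round post, square to the deck, ending 62 mm over it. Axes as the deck's; it slides along +x to lock. With the bolt at 0 it lies at deck x = -108, y = +55 mm, with the bolt home at x = -54. Fingertips within 22 mm of the deck would meet the rod or the guides in front of it.
There are look-alikes about, which are no part of the job. What is shaped like the cartridge but blue is not meant.

How it is judged:
On the way, in this order (a step that is already met when the one before it is completed fails the run):
1. the cartridge is fully home in the dock's slot, the bolt still back (z of cartridge in the frame of deck below -0.056 m and x of cartridge in the frame of deck between -0.005 and 0.005 m and y of cartridge in the frame of deck between -0.007 and 0.007 m and angle between the z axis of cartridge and the z axis of deck, either way round below 0.08 rad and value of joint bolt below 0.02 m), for 0.2 s.
2. the bolt is home in its keeper (value of joint bolt above 0.049 m), for 0.2 s.
At the end, for the whole second after the job is handed in: The cartridge rests fully home in the slot (bottom edge at least 56 mm below the mouth, centred within 5 mm across and 7 mm along the slot, within 0.08 rad of the slot's direction), at rest, and the bolt has slid at least 49 of its 54 mm into the keeper (z of cartridge in the frame of deck below -0.056 m and x of cartridge in the frame of deck between -0.005 and 0.005 m and y of cartridge in the frame of deck between -0.007 and 0.007 m and angle between the z axis of cartridge and the z axis of deck, either way round below 0.08 rad and value of joint bolt above 0.049 m and linear speed of cartridge below 0.02 m/s); the robot touches nothing.
It also fails if it takes over 56 s, if anything falls off the work surface, if the arm or the gripper's body presses on something with over 40 N, if the wrist force passes 120 N, or if a joint passes its speed limit or range.

## Working session

There is one attempt and no reset: what is moved stays moved. The work goes in short steps, Python scripts to look and compute and a tool call to move; the robot and the scene stay as the last step left them, time stands still between calls to the robot, and variables do not carry over. Pictures are saved under pics/ and viewed, at most 10 in all, crops included, and the job is handed in when it is done.

Besides the shell and the picture viewer there is one more tool, called after "Emit:" as name(argument=value, ...) on one line, values as JSON. apply_moves: Moves the arm, as the interface text tells. Shift numbers are shares of 0.3 m and turn numbers shares of 360 degrees, none past 1 either way. Its arguments: {"type":"object","properties":{"motion":{"type":"array","items":{"type":"number"}},"newtons":{"type":"number"}},"required":["motion"]}

```bash
ls; mkdir -p pics; python3 - <<'E'
from plant import monitor, optics, order, nets, arm
import cv2
print(monitor.state())
for n in ["scene","top"]:
    p=optics.snapshot(n); cv2.imwrite(f"pics/{n}0.png",p["img"][:,:,::-1])
    print({k:v for k,v in p.items() if k!="img"})
    for th in ["cartridge","dock","stand","bolt","bolt_knob","cartridge_grip"]:
        try: print(n,th,nets.look_for(p,th))
        except Exception as e: print(th,e)
E
```

```text
pics
{'t': 0.0, 'joint_positions': array([-1.31689282,  0.46945078, -0.04858882,  1.53372823,  0.0240908 ,
        1.14101551, -0.08227665]), 'dq': array([-6.92303624e-05, -2.05423139e-03,  8.63954329e-04,  1.66976796e-03,
       -9.58941104e-04,  1.62678110e-03, -9.59215876e-04]), 'tau': array([-1.16575425e-04, -5.07976198e+01, -8.06722627e-02, -2.36151356e+01,
       -6.13086554e-02,  3.80764646e-02,  1.90542733e-04]), 'tool_pos': array([0.18818473, 0.64762177, 0.23847858]), 'tool_rot': array([-3.13957732e+00,  7.06055098e-05,  2.85883565e+00]), 'ft_force': array([-0.31616697, -0.03508441,  0.09698518]), 'ft_torque': array([ 0.00114153, -0.00530291, -0.01672685]), 'grip_force': 0.0, 'finger_gap': 0.08743258475841435}
{'vfov': 52.35258754134263, 'cx': 324.43659652359446, 'cy': 244.16236772869837, 'k1': 0.037169331267828495, 'extrinsics': array([[-0.9015879 ,  0.2444758 , -0.35689051,  0.00267508],
       [-0.43259412, -0.50712044,  0.74544698,  1.00554647],
       [ 0.00125727,  0.82647471,  0.56297244,  0.6786556 ],
       [ 0.        ,  0.        ,  0.        ,  1.        ]]), 'sh
[... 522 characters left out ...]
4988538, 'k1': -0.15099567842650624, 'extrinsics': array([[-0.029381  ,  0.9958082 , -0.08661863,  0.28129898],
       [-0.99950635, -0.02830401,  0.013636  ,  0.2511432 ],
       [ 0.01112718,  0.08697651,  0.99614822,  1.07749531],
       [ 0.        ,  0.        ,  0.        ,  1.        ]]), 'shot': 2}
top cartridge [{'centre': [290.7, 347.4], 'p': 0.73}, {'centre': [243.7, 182.5], 'p': 0.57}]
top dock [{'centre': [368.6, 146.0], 'p': 0.57}]
top stand [{'centre': [262.0, 194.1], 'p': 0.76}, {'centre': [365.5, 147.2], 'p': 0.65}]
top bolt [{'centre': [329.4, 135.5], 'p': 0.48}]
top bolt_knob [{'centre': [324.2, 136.9], 'p': 0.67}]
top cartridge_grip [{'centre': [287.6, 347.8], 'p': 0.82}]
```

View pics/scene0.png

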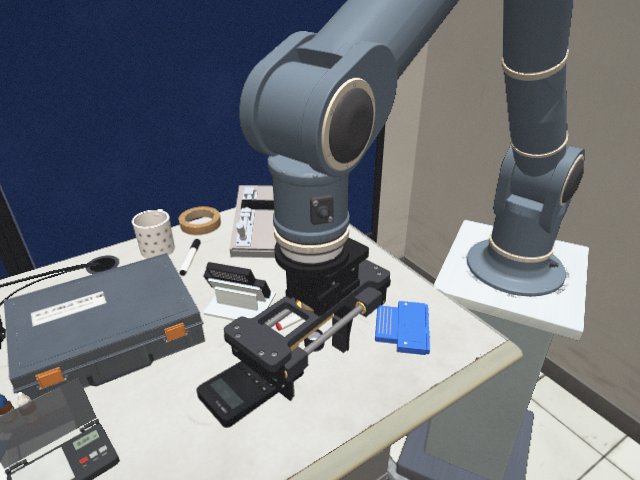

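View pics/top0.png

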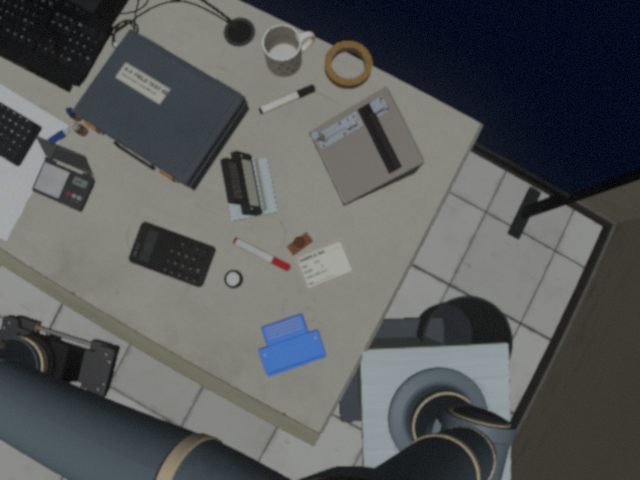

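The scene picture shows the black cartridge in its stand at (235,277), the dock at about (255,225) partly behind the arm, and the blue look-alike at (405,327). In the top picture, the black cartridge in its stand is at (243,183), the dock's slot runs from (365,105) to (395,170), and the knob is near (324,137).

Candidates in the top picture are the black cartridge in the stand (243,183), the blue one (290,347), the calculator (172,253) and the grey case (165,108). I choose the black one in the stand and check it in a crop.

```bash
cat > h.py <<'E'
import numpy as np, cv2
from scipy.spatial.transform import Rotation as R
from scipy.optimize import least_squares
from plant import monitor, optics, order, nets, arm
def T(pos,rot):
    M=np.eye(4); M[:3,:3]=rot if np.ndim(rot)==2 else R.from_euler('xyz',rot).as_matrix(); M[:3,3]=pos; return M
def tool(s=None):
    s=s or monitor.state(); return T(s["tool_pos"],s["tool_rot"])
def cam(p,Tt=None):
    f=240/np.tan(np.radians(p["vfov"]/2))
    E=p["extrinsics"] if "extrinsics" in p else Tt@p["hand_eye"]
    return dict(f=f,cx=p["cx"],cy=p["cy"],k=p["k1"],E=np.array(E))
def proj(c,P):
    q=(np.atleast_2d(P)-c["E"][:3,3])@c["E"][:3,:3]
    u=np.c_[q[:,0],-q[:,1]]/-q[:,2:]
    u=u*(1+c["k"]*(u**2).sum(1,keepdims=True))
    return u*c["f"]+[c["cx"],c["cy"]]
def onplane(c,uv,z):
    d0=(np.array(uv,float)-[c["cx"],c["cy"]])/c["f"]; d=d0.copy()
    for _ in range(20): d=d0/(1+c["k"]*(d@d))
    r=c["E"][:3,:3]@[d[0],-d[1],-1]; o=c["E"][:3,3]
    return o+r*(z-o[2])/r[2]
def dockT(x,y,yaw): return T([x,y,0],R.from_euler('z',yaw).as_matrix())
a=np.radians(25)
DECK=T([0,0,.078],np.array([[np.cos(a),0,-np.sin(a)],[0,1,0],[np.sin(a),0,np.cos(a)]]))
def app(M,P): P=np.atleast_2d(P); return P@M[:3,:3].T+M[:3,3]
E
python3 - <<'E'
from h import *
p=optics.snapshot("top"); c=cam(p)
for n,uv,z in [("knob",(324,137),.09),("slot1",(365,105),.078),("slot2",(395,170),.078),("cart",(243,183),.1)]: print(n,onplane(c,uv,z))
im=cv2.resize(p["img"][75:225,215:430,::-1],None,fx=3.7,fy=3.7,interpolation=cv2.INTER_CUBIC)
im=cv2.convertScaleAbs(im,alpha=1.4,beta=20)
cv2.imwrite("pics/topcrop.png",im)
E
```

```text
knob [0.57816555 0.22539048 0.09      ]
slot1 [0.64720757 0.13989886 0.078     ]
slot2 [0.51079411 0.08557186 0.078     ]
cart [0.48796276 0.38529602 0.1       ]
```

View pics/topcrop.png

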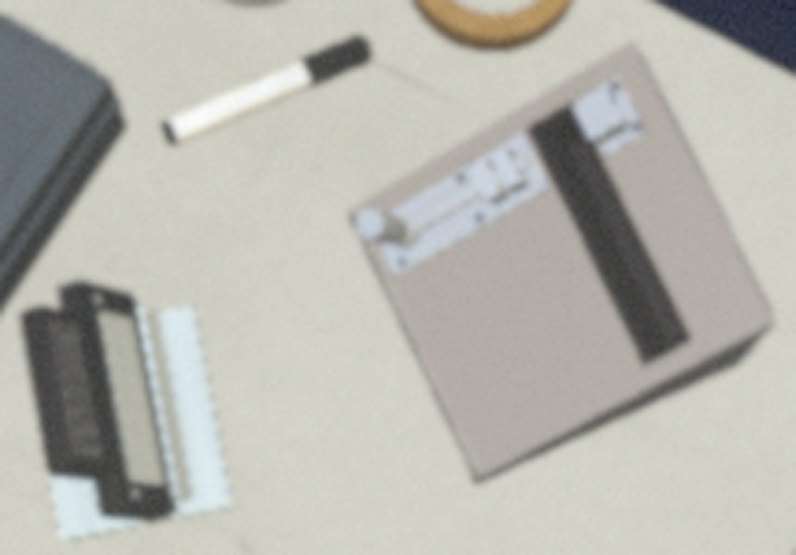

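The crop confirms the black cartridge with its handle to the upper left at crop (22–52, 315–472). The dock's corners, slot (530–688, 105–362) and knob (372,222) are clear. I fit both poses.

```bash
cat >> h.py <<'E'
DP=np.array([[-125,86,0],[-125,-86,0],[59,-86,0],[59,86,0],[-15,74,0],[15,74,0],[-15,-74,0],[15,-74,0],[-108,55,62]])/1e3
CP=np.array([[-8,45,102],[-8,-45,102],[-8,65,60],[-8,-65,60]])/1e3
CART0=T([0,0,.024],DECK[:3,:3])
def fit(c,uv,P,L,x0):
    uv=np.array(uv,float); P=np.array(P)
    r=least_squares(lambda v:(proj(c,app(dockT(*v)@L,P))-uv).ravel(),x0,loss='soft_l1',x_scale=[.01,.01,.05])
    return r.x,r.fun.reshape(-1,2)
E
python3 - <<'E'
from h import *
np.set_printoptions(suppress=True,precision=3)
p=optics.snapshot("top"); c=cam(p)
k=lambda q:np.array(q)/3.7+[215,75]-.4
x,r=fit(c,k([(350,213),(478,480),(772,322),(632,45),(530,127),(570,105),(645,362),(688,340),(372,222)]),DP,DECK,[.58,.11,-1.2])
print(x,r.T)
x,r=fit(c,k([(22,315),(52,472),(62,288),(105,512)]),CP,CART0,[.48,.36,-1.5]); print(x,r.T)
print(app(dockT(*x)@CART0,[0,0,.088]))
E
```

```text
[ 0.578  0.115 -1.167] [[ 0.575  0.62   0.414 -0.011 -1.335  0.478 -0.775  0.746 -4.124]
 [-1.589 -0.815  0.387 -1.114  0.357 -1.106  1.433  0.441  2.169]]
[ 0.5    0.369 -1.394] [[ 0.064  0.408 -0.439 -0.069]
 [-1.654  0.97  -0.915  1.294]]
[[0.494 0.406 0.104]]
```

```bash
cat >> h.py <<'E'
def grasp(M,P,yaw90=False):
    """tool pose with tool z=-z, y=-x of frame M, grasp point (2mm behind TCP) at P(M)"""
    Rm=M[:3,:3]@np.diag([-1.,-1,1])@np.array([[0,1,0],[1,0,0],[0,0,-1.]])@np.diag([1,1,1])
    # columns tool x=-y, y=-x, z=-z
    Rm=np.c_[-M[:3,1],-M[:3,0],-M[:3,2]]
    if yaw90: Rm=Rm@R.from_euler('z',yaw90).as_matrix()
    G=T(app(M,P)[0],Rm); G[:3,3]+=G[:3,2]*.002
    return G
def move(G,Tc=None):
    Tc=tool() if Tc is None else Tc
    D=np.linalg.inv(Tc)@G; rv=R.from_matrix(D[:3,:3]).as_rotvec()
    print("shift mm",np.round(D[:3,3]*1e3,1),"deg",np.round(np.degrees(rv),2),"-> row",np.round(D[:3,3]/.3,4),np.round(rv/2/np.pi,4),
     "rows",round(max(np.linalg.norm(D[:3,3])/.0417,np.degrees(np.linalg.norm(rv))/7.16),1))
E
python3 - <<'E'
from h import *
print([x for x in dir(arm) if x[0]!='_'],arm.tips_ahead)
p=optics.snapshot("wrist"); print({k:v for k,v in p.items() if k!="img"})
C=dockT(.500,.369,-1.394)@CART0
G=grasp(C,[0,0,.238]); print(G); move(G)
E
```

```text
['Unreachable', 'tips_ahead'] 0.017
{'vfov': 59.04147304405443, 'cx': 321.160519845539, 'cy': 241.9979301115024, 'k1': -0.027254684933770076, 'hand_eye': array([[ 9.38050652e-05,  9.55626184e-01,  2.94582057e-01,
         8.09113581e-02],
       [ 9.99999588e-01,  1.76243152e-04, -8.90168260e-04,
         1.52817762e-04],
       [-9.02586167e-04,  2.94582019e-01, -9.55625774e-01,
        -1.45804143e-01],
       [ 0.00000000e+00,  0.00000000e+00,  0.00000000e+00,
         1.00000000e+00]]), 'shot': 5}
[[-0.9844122  -0.15939846  0.07432872  0.48245842]
 [-0.17587675  0.89218044 -0.41603057  0.46718321]
 [-0.         -0.42261826 -0.90630779  0.23788864]
 [ 0.          0.          0.          1.        ]]
shift mm [-333.   -91.7    1.7] deg [ 24.56  -5.75 -25.91] -> row [-1.1099 -0.3058  0.0056] [ 0.0682 -0.016  -0.072 ] rows 8.3
```

Emit:
apply_moves(motion=[-0.6,-0.16,-0.1,0.041,-0.01,-0.043,0.6,-0.6,-0.16,-0.1,0.041,-0.01,-0.043,0.6,-0.6,-0.16,-0.1,0.041,-0.01,-0.043,0.6,-0.6,-0.16,-0.1,0.041,-0.01,-0.043,0.6,-0.6,-0.16,-0.1,0.041,-0.01,-0.043,0.6])

```text
t: 1.27
tool_pos: [0.3529, 0.5495, 0.2696]
tool_rot: [-2.877, 0.03, 3.13]
ft_force: [1.3, -0.0, -0.7]
finger_gap: 0.0612
grip_force: 0.0
```

```bash
python3 - <<'E'
from h import *
C=dockT(.500,.369,-1.394)@CART0
print(tool());move(grasp(C,[0,0,.238]))
E
```

```text
[[-0.99947512  0.01927316  0.0260389   0.35292938]
 [ 0.01177531  0.96493346 -0.26223036  0.54949734]
 [-0.03017981 -0.2617861  -0.96465394  0.26962855]
 [ 0.          0.          0.          1.        ]]
shift mm [-129.5  -68.6   55.6] deg [  9.62  -2.09 -10.75] -> row [-0.4316 -0.2287  0.1853] [ 0.0267 -0.0058 -0.0299] rows 3.8
```

Emit:
apply_moves(motion=[-0.43,-0.23,0.18,0.027,-0.006,-0.03,0.5,-0.43,-0.23,0.18,0.027,-0.006,-0.03,0.5,-0.43,-0.23,0.18,0.027,-0.006,-0.03,0.5,-0.43,-0.23,0.18,0.027,-0.006,-0.03,0.5,-0.43,-0.23,0.18,0.027,-0.006,-0.03,0.5])

```text
t: 1.68
tool_pos: [0.4842, 0.4631, 0.2375]
tool_rot: [-2.699, 0.001, -2.97]
ft_force: [1.5, -1.3, -0.1]
finger_gap: 0.0438
grip_force: 0.0
```

```bash
python3 - <<'E'
from h import *
C=dockT(.500,.369,-1.394)@CART0
s=monitor.state();Tt=tool(s);p=optics.snapshot("wrist");np.save("pics/w1.npy",Tt)
c=cam(p,Tt); print(Tt); print(proj(c,app(C,CP*[-1,1,1])),proj(c,app(C,CP)))
cv2.imwrite("pics/w1.png",p["img"][:,:,::-1])
E
```

```text
[[-9.85396757e-01 -1.53534857e-01  7.36225477e-02  4.84181799e-01]
 [-1.70272446e-01  8.90359010e-01 -4.22218104e-01  4.63062112e-01]
 [-7.25302458e-04 -4.28588241e-01 -9.03499637e-01  2.37529803e-01]
 [ 0.00000000e+00  0.00000000e+00  0.00000000e+00  1.00000000e+00]]
[[316.89998803 294.91019625]
 [315.7335282  167.78552303]
 [317.89109594 296.19208082]
 [316.51793451 133.14811675]] [[339.34448619 294.84747886]
 [340.31699652 167.67106143]
 [337.36763064 296.13818406]
 [338.36050662 133.03509437]]
```

View pics/w1.png

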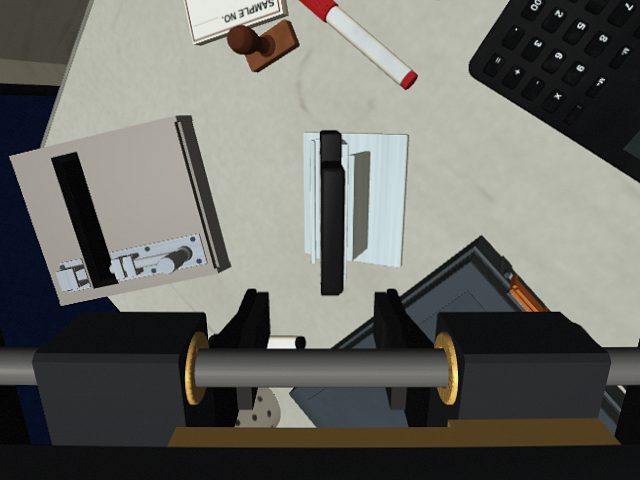

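The wrist picture shows the black cartridge handle at columns 321–344, rows 165–295. The dock is at left, with the slot from (65,155) to (100,288), the knob at (165,267) and the guides and keeper at rows 235–290. Next is a zoom on the dock and an edge scan of the handle.

```bash
python3 - <<'E'
import cv2,numpy as np
im=cv2.imread("pics/w1.png"); g=im.max(2).astype(int)
for r in (150,180,200,230,260,285): print(r,[ (c,g[r,c]) for c in range(312,352,1)][::1] if r in(200,) else (min(c for c in range(312,352) if g[r,c]<75),max(c for c in range(312,352) if g[r,c]<75)))
print([ (r,g[r,332]) for r in list(range(124,136))+list(range(155,172))+list(range(288,300))])
o=cv2.resize(im[108:312,0:240],None,fx=2.9,fy=2.9,interpolation=cv2.INTER_CUBIC)
cv2.imwrite("pics/w1d.png",o)
E
```

```text
150 (320, 340)
180 (321, 344)
200 [(312, np.int64(217)), (313, np.int64(218)), (314, np.int64(184)), (315, np.int64(162)), (316, np.int64(228)), (317, np.int64(222)), (318, np.int64(214)), (319, np.int64(190)), (320, np.int64(141)), (321, np.int64(27)), (322, np.int64(19)), (323, np.int64(33)), (324, np.int64(42)), (325, np.int64(45)), (326, np.int64(45)), (327, np.int64(40)), (328, np.int64(39)), (329, np.int64(38)), (330, np.int64(36)), (331, np.int64(37)), (332, np.int64(35)), (333, np.int64(34)), (334, np.int64(29)), (335, np.int64(32)), (336, np.int64(30)), (337, np.int64(27)), (338, np.int64(26)), (339, np.int64(27)), (340, np.int64(27)), (341, np.int64(25)), (342, np.int64(18)), (343, np.int64(7)), (344, np.int64(73)), (345, np.int64(186)), (346, np.int64(216)), (347, np.int64(186)), (348, np.int64(217)), (349, np.int64(216)), (350, np.int64(218)), (351, np.int64(222))]
230 (321, 343)
260 (321, 343)
285 (321, 342)
[(124, np.int64(181)), (125, np.int64(182)), (126, np.int64(179)), (127, np.int64(181)), (128, np.int64(185)), (129, np.int64(167)), (130, np.int64(68)), (131, np.int64(2)), (132, np.int64(10)), (133, np.int64(14)), (134, np.int64(29)), (135, np.int64(36)), (155, np.int64(37)), (156, np.int64(39)), (157, np.int64(38)), (158, np.int64(38)), (159, np.int64(39)), (160, np.int64(28)), (161, np.int64(14)), (162, np.int64(10)), (163, np.int64(9)), (164, np.int64(10)), (165, np.int64(12)), (166, np.int64(9)), (167, np.int64(11)), (168, np.int64(16)), (169, np.int64(22)), (170, np.int64(23)), (171, np.int64(31)), (288, np.int64(26)), (289, np.int64(26)), (290, np.int64(26)), (291, np.int64(24)), (292, np.int64(23)), (293, np.int64(22)), (294, np.int64(16)), (295, np.int64(99)), (296, np.int64(168)), (297, np.int64(184)), (298, np.int64(184)), (299, np.int64(181))]
```

View pics/w1d.png

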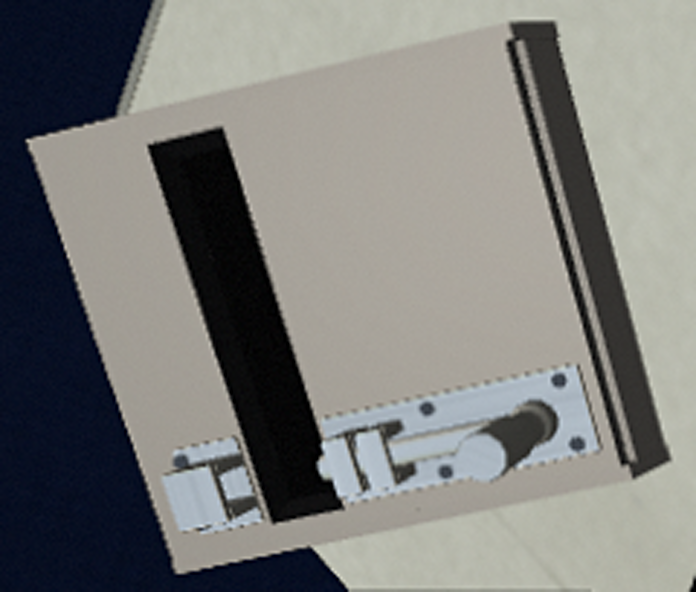

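The zoom shows the mouth corners at crop (149,146), (222,128), (343,509) and (272,523), the deck corners at (27,139), (177,573), (510,24) and (633,474), and the knob top at (484,457).

```bash
python3 - <<'E'
from h import *
np.set_printoptions(suppress=True,precision=4)
p=optics.snapshot("wrist"); c=cam(p,np.load("pics/w1.npy"))
k=lambda q:np.array(q)/2.9+[0,108]-.35
uv=k([(510,24),(633,474),(27,139),(177,573),(343,509),(272,523),(222,128),(149,146)])
I=[1,0,2,3,4,5,6,7]
x,r=fit(c,uv,DP[I],DECK,[.578,.115,-1.167]); print(x,r.T)
W=dockT(*x)@DECK
print("knob pred",proj(c,app(W,[[-.108,.055,.062],[-.100,.055,.062],[-.108,.055,0.017]])),"seen",k([(484,457),(543,415)]))
print([ (np.round(onplane(c,k((484,457)),z),4)) for z in (.088,)])
# cartridge, free also tilt check
CPw=np.array([[8,45,102],[-8,45,102],[8,-45,102],[-8,-45,102],[8,-65,60],[-8,-65,60]])/1e3
uvc=np.array([(320.5,294.7),(343,294.7),(320.6,166.5),(344.3,166.5),(319.8,129.8),(341,129.8)])
y,r=fit(c,uvc,CPw,CART0,[.5,.369,-1.394]); print(y,r.T)
CM=dockT(*y)@CART0; print(app(CM,[0,0,.088])); move(grasp(CM,[0,0,.088]),np.load("pics/w1.npy"));move(grasp(CM,[0,0,.088]))
# top cam residual comparison
ct=cam(optics.snapshot("top")); kt=lambda q:np.array(q)/3.7+[215,75]-.4
print((proj(ct,app(W,DP))-kt([(350,213),(478,480),(772,322),(632,45),(530,127),(570,105),(645,362),(688,340),(372,222)])).T)
E
```

```text
[ 0.5782  0.1141 -1.1637] [[-2.7793 -2.2737  0.3296  0.525   0.7915  0.3151  0.7128 -0.2821]
 [-0.0676  2.5102 -0.1487  0.3588 -0.1744  0.2229 -0.6926 -0.5929]]
knob pred [[173.1137 264.1458]
 [165.1269 265.8291]
 [188.3707 253.4395]] seen [[166.5466 265.2362]
 [186.8914 250.7534]]
[array([0.5839, 0.2412, 0.088 ])]
[ 0.4984  0.3716 -1.394 ] [[-0.0229  0.0347 -0.9486  0.0695  0.2017  0.9502]
 [-0.6025 -0.6664 -0.2987 -0.4113  1.7746  1.6639]]
[[0.4918 0.4082 0.1038]]
shift mm [  1.9   7.3 146.6] deg [-0.38 -0.1  -0.31] -> row [0.0064 0.0244 0.4886] [-0.0011 -0.0003 -0.0009] rows 3.5
shift mm [ -2.7   0.8 150.1] deg [ 0.   -0.09  0.15] -> row [-0.009   0.0027  0.5004] [ 0.     -0.0002  0.0004] rows 3.6
[[ 1.1024  1.374   1.0929  0.4386 -0.8348  0.965  -0.0771  1.4301 -3.514 ]
 [-1.5276 -0.8494  0.1388 -1.2497  0.2952 -1.2005  1.28    0.253   2.2305]]
```

```bash
cat > m.py <<'E'
from h import *
np.set_printoptions(suppress=True,precision=4)
k=lambda q:np.array(q)/2.9+[0,108]-.35
uvd=k([(27,139),(177,573),(343,509),(272,523),(222,128),(149,146)])
CPw=np.array([[8,45,102],[-8,45,102],[8,-45,102],[-8,-45,102],[8,-65,60],[-8,-65,60]])/1e3
uvc=np.array([(320.5,294.7),(343,294.7),(320.6,166.5),(344.3,166.5),(319.8,129.8),(341,129.8)])
if __name__=="__main__":
    Tt=tool(); p=optics.snapshot("wrist"); c=cam(p,Tt); Te=tool()
    print("still?",(Te-Tt)[:3,3]*1e3)
    a0=cv2.imread("pics/w1.png",0); b=cv2.cvtColor(p["img"],cv2.COLOR_RGB2GRAY); cv2.imwrite("pics/w2.png",p["img"][:,:,::-1])
    q=np.vstack([uvd,uvc]).astype(np.float32)
    n,st,er=cv2.calcOpticalFlowPyrLK(a0,b,q,None,winSize=(21,21)); print(st.ravel(),(n-q).T)
    x,r=fit(c,n[:6],DP[2:8],DECK,[.578,.115,-1.167]); print(x,r.T)
    y,r=fit(c,n[6:],CPw,CART0,[.5,.369,-1.394]); print(y,r.T)
    np.save("dock.npy",x);np.save("cart.npy",y)
    CM=dockT(*y)@CART0; move(grasp(CM,[0,0,.088]))
E
python3 m.py
```

```text
still? [-0.8875  0.9724  0.2584]
[1 1 1 1 1 1 1 1 1 1 1 1] [[ -6.7306  -7.7532  -8.0535  -7.8401  -7.0727  -6.7556 -11.449  -12.2016
  -10.4753 -11.3174  -9.8421 -11.1492]
 [  1.6285   0.8407   1.4024   1.1454   2.2957   1.9995   3.9175   4.191
    7.5239   8.9175   6.4905   6.4104]]
[ 0.5788  0.1134 -1.1668] [[-0.1232 -0.1763  0.3942 -0.2389  0.5806 -0.7349]
 [-0.0612  0.3768  0.1022  0.445  -0.3061 -0.3307]]
[ 0.4979  0.372  -1.3969] [[-0.2312  0.1376 -1.3621 -0.0069  0.2482  1.9113]
 [-0.2178 -0.3481 -0.4026 -1.6064  2.3591  2.6162]]
shift mm [ -4.1  -1.7 151.7] deg [0.13 0.09 0.58] -> row [-0.0137 -0.0055  0.5057] [0.0004 0.0002 0.0016] rows 3.6
```

Emit:
apply_moves(motion=[-0.01,-0.004,0.25,0,0,0.001,0.5,-0.01,-0.004,0.4,0,0,0.001,0.5,-0.01,-0.004,0.5,0,0,0.001,0.5,-0.01,-0.004,0.5,0,0,0.001,0.5,-0.01,-0.004,0.5,0,0,0.001,0.5], newtons=40)

```text
t: 2.3
tool_pos: [0.4887, 0.4035, 0.0988]
tool_rot: [-2.699, -0.007, -2.966]
ft_force: [-0.2, -0.1, -0.1]
finger_gap: 0.0435
grip_force: 0.0
```

Emit:
apply_moves(motion=[0,0,0,0,0,0,0.5])

```text
t: 2.38
tool_pos: [0.4902, 0.4084, 0.1032]
tool_rot: [-2.706, -0.001, -2.963]
ft_force: [-0.3, -0.5, 0.7]
finger_gap: 0.0435
grip_force: 0.0
```

```bash
python3 - <<'E'
from h import *
CM=dockT(.498,.372,-1.395)@CART0
s=monitor.state(); print(s["ft_force"]); move(grasp(CM,[0,0,.088]))
p=optics.snapshot("wrist"); cv2.imwrite("pics/w3.png",p["img"][:,:,::-1])
E
```

```text
[-0.2742982  -0.51356163  0.72724217]
shift mm [-1.3 -0.3  1.5] deg [0.04 0.01 0.15] -> row [-0.0043 -0.0009  0.005 ] [0.0001 0.     0.0004] rows 0.0
```

View pics/w3.png

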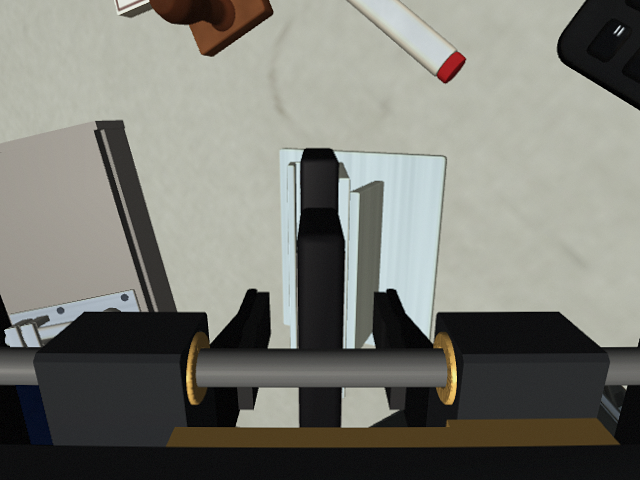

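The handle tab (columns 299–344) sits centred between the open fingers at columns 269 and 374. I close on it.

Emit:
apply_moves(motion=[0,0,0,0,0,0,0,0,0,0,0,0,0,0,0,0,0,0,0,0,0,0,0,0,0,0,0,0,0,0,0,0,0,0,0], newtons=45)

```text
t: 2.85
tool_pos: [0.4915, 0.408, 0.104]
tool_rot: [-2.707, 0.001, -2.965]
ft_force: [-0.2, 0.1, 0.6]
finger_gap: 0.018
grip_force: 0.0
```

Emit:
apply_moves(motion=[0,0,0,0,0,0,0,0,0,0,0,0,0,0,0,0,0,0,0,0,0,0,0,0,0,0,0,0])

```text
t: 3.18
tool_pos: [0.4915, 0.4078, 0.1039]
tool_rot: [-2.707, 0.001, -2.965]
ft_force: [-1.0, 0.5, 4.2]
finger_gap: 0.0157
grip_force: 44.8
```

```bash
python3 - <<'E'
from h import *
np.set_printoptions(suppress=True,precision=1)
Tt=tool(); p=optics.snapshot("wrist"); cv2.imwrite("pics/w4.png",p["img"][:,:,::-1])
CM=dockT(.498,.372,-1.395)@CART0
c=cam(p,Tt); print(proj(c,app(CM,np.array([[8,-45,102],[-8,-45,102],[8,-45,60],[8,-65,60],[-8,-65,60]])/1e3)))
# same, cartridge assumed exactly in tool: grip offset dy,dz zero
G=Tt@T([0,0,-.002],np.eye(3)); M=T([0,0,0],np.c_[-G[:3,1],-G[:3,0],-G[:3,2]]); M[:3,3]=G[:3,3]-M[:3,2]*.088
P=np.array([[8,-45,102],[-8,-45,102],[8,-65,60],[-8,-65,60]])/1e3
print(proj(c,app(M,P)))
g=p["img"].max(2).astype(int)
print([(r,g[r,321]) for r in range(135,250,1) if abs(g[r+1,321]-g[r-1,321])>12])
D=dockT(.5785,.1137,-1.165)@DECK
print(np.degrees(R.from_matrix(M[:3,:3].T@CM[:3,:3]).as_rotvec()))
E
```

```text
[[299.3 228.6]
 [349.1 228.5]
 [304.1 201.7]
 [303.5 152.9]
 [343.2 152.9]]
[[296.5 229.4]
 [346.9 229.4]
 [301.4 153. ]
 [341.6 153. ]]
[(144, np.int64(194)), (145, np.int64(162)), (146, np.int64(0)), (156, np.int64(18)), (157, np.int64(26)), (204, np.int64(30)), (205, np.int64(12))]
[-0.1 -0.1 -0. ]
```

```bash
cat >> h.py <<'E'
D=dockT(.5785,.1137,-1.165)@DECK
E
python3 - <<'E'
from h import *
np.set_printoptions(suppress=True,precision=4)
Tt=tool()
bot=lambda Tt: app(np.linalg.inv(D),app(Tt,[0,0,.086]))
L=Tt@T([0,0,-.15],np.eye(3)); print("bottom now/lifted (deck)",bot(Tt),bot(L))
H=grasp(D,[0,-.0013,.08+.088]); move(H,L); print(H)
E
```

```text
bottom now/lifted (deck) [[-0.2661  0.0279  0.0665]] [[-0.2644  0.0422  0.2159]]
shift mm [ -16.9 -267.2  136.8] deg [  0.07  -5.49 -11.92] -> row [-0.0564 -0.8908  0.456 ] [ 0.0002 -0.0152 -0.0331] rows 7.2
[[-0.9188 -0.3578  0.1668  0.5496]
 [-0.3948  0.8327 -0.3883  0.1776]
 [-0.     -0.4226 -0.9063  0.2284]
 [ 0.      0.      0.      1.    ]]
```

Emit:
apply_moves(motion=[0,0,-0.06,0,0,0,0,0,0,-0.13,0,0,0,0,0,0,-0.2,0,0,0,0,0,0,-0.2,0,0,0,0])

```text
t: 3.57
tool_pos: [0.4872, 0.4358, 0.1601]
tool_rot: [-2.712, 0.004, -2.963]
ft_force: [0.4, 1.4, -1.6]
finger_gap: 0.0153
grip_force: 44.8
```

```bash
python3 - <<'E'
from h import *
s=monitor.state();Tt=tool(s); print(s["ft_force"],s["finger_gap"],s["grip_force"]); move(grasp(D,[0,-.0013,.09+.088]))
p=optics.snapshot("wrist"); g=p["img"].max(2).astype(int)
print([(r,g[r,321]) for r in range(120,250,1) if abs(g[r+1,321]-g[r-1,321])>12])
E
```

```text
[ 0.44644594  1.44164224 -1.58510024] 0.015302494547470014 44.82672625745181
shift mm [ -14.9 -269.5   38.4] deg [  0.36  -5.23 -11.9 ] -> row [-0.0495 -0.8983  0.128 ] [ 0.001  -0.0145 -0.0331] rows 6.5
[(137, np.int64(193)), (139, np.int64(182)), (140, np.int64(233)), (144, np.int64(237)), (145, np.int64(207)), (146, np.int64(0)), (157, np.int64(24)), (158, np.int64(32)), (159, np.int64(41)), (204, np.int64(31)), (205, np.int64(12))]
```

Emit:
apply_moves(motion=[-0.05,-0.9,0.1,0.001,-0.0145,-0.033,0,-0.05,-0.9,0.1,0.001,-0.0145,-0.033,0,-0.05,-0.9,0.1,0.001,-0.0145,-0.033,0,-0.05,-0.9,0.1,0.001,-0.0145,-0.033,0,-0.05,-0.9,0.1,0.001,-0.0145,-0.033,0])

```text
t: 4.03
tool_pos: [0.5319, 0.2369, 0.2223]
tool_rot: [-2.699, -0.009, -2.739]
ft_force: [0.5, -1.0, -2.5]
finger_gap: 0.0156
grip_force: 45.0
```

```bash
python3 - <<'E'
from h import *
move(grasp(D,[0,-.0013,.09+.088]))
E
```

```text
shift mm [  7.  -58.2  10.8] deg [-0.34 -0.55  0.05] -> row [ 0.0235 -0.1938  0.0361] [-0.0009 -0.0015  0.0001] rows 1.4
```

Emit:
apply_moves(motion=[0.02,-0.18,0.03,0,-0.0015,0,0,0.02,-0.18,0.03,0,-0.0015,0,0,0.02,-0.18,0.03,0,-0.0015,0,0,0.02,-0.18,0.03,0,-0.0015,0,0,0.02,-0.18,0.03,0,-0.0015,0,0])

```text
t: 4.45
tool_pos: [0.5469, 0.1905, 0.2374]
tool_rot: [-2.701, 0.001, -2.733]
ft_force: [-0.5, 0.5, -1.9]
finger_gap: 0.0157
grip_force: 45.0
```

```bash
python3 - <<'E'
from h import *
move(grasp(D,[0,-.0013,.09+.088]))
Tt=tool();p=optics.snapshot("wrist"); cv2.imwrite("pics/w5.png",p["img"][:,:,::-1]); np.save("pics/w5.npy",Tt)
np.set_printoptions(suppress=True,precision=1); print(proj(cam(p,Tt),app(D,DP)))
E
```

```text
shift mm [ 2.6 -7.8  3.5] deg [-0.22  0.12  0.12] -> row [ 0.0088 -0.0262  0.0118] [-0.0006  0.0003  0.0003] rows 0.2
[[459.6 315. ]
 [482.4 102.6]
 [231.1 101.7]
 [243.3 314.5]
 [330.5 301.9]
 [294.8 301.8]
 [332.1 118.8]
 [291.5 118.7]
 [467.2 315.9]]
```

View pics/w5.png

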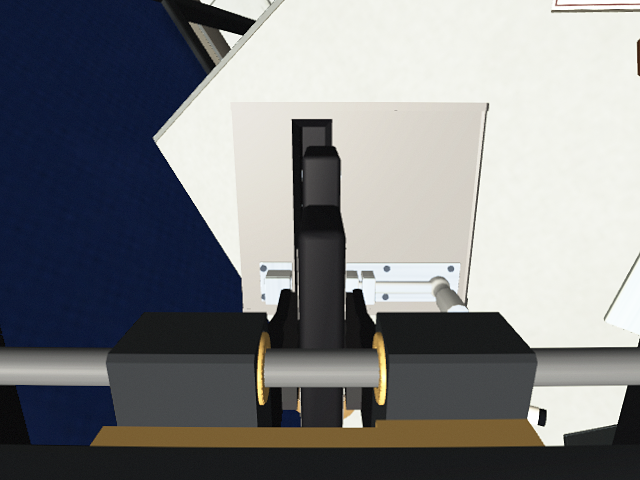

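The predicted mouth corners (332,119) and (291.5,119) match the picture at (332.5,119) and (292,119.5), so the dock pose holds. I line up and go down to 15 mm above the mouth.

Emit:
apply_moves(motion=[0.009,-0.026,0.01,-0.0006,0.0003,0.0003,0,0.009,-0.026,0.12,-0.0006,0.0003,0.0003,0,0.009,-0.026,0.26,-0.0006,0.0003,0.0003,0,0.009,-0.026,0.26,-0.0006,0.0003,0.0003,0,0.009,-0.026,0.26,-0.0006,0.0003,0.0003,0])

```text
t: 4.92
tool_pos: [0.5604, 0.15, 0.1697]
tool_rot: [-2.703, -0.003, -2.738]
ft_force: [-0.0, 0.6, -1.7]
finger_gap: 0.0157
grip_force: 45.0
```

```bash
python3 - <<'E'
from h import *
for i in range(3):
    s=monitor.state(); print(s["ft_force"]); move(grasp(D,[0,-.0013,.015+.088])); optics.snapshot("top")
E
```

```text
[-0.033285    0.62169619 -1.67412837]
shift mm [-1.   2.  -0.8] deg [-0.14 -0.23 -0.04] -> row [-0.0033  0.0067 -0.0027] [-0.0004 -0.0006 -0.0001] rows 0.1
[ 0.59617744  0.14622835 -2.24949067]
shift mm [0.9 1.6 1.4] deg [-0.07  0.06 -0.05] -> row [0.003  0.0054 0.0046] [-0.0002  0.0002 -0.0001] rows 0.1
[ 0.03325677  0.75023867 -1.33891555]
shift mm [1.9 1.4 2.7] deg [-0.02  0.23 -0.07] -> row [0.0064 0.0046 0.0089] [-0.0001  0.0006 -0.0002] rows 0.1
```

Emit:
apply_moves(motion=[0.004,0.005,0.02,0,0,0,0,0.004,0.005,0.06,0,0,0,0,0.004,0.005,0.1,0,0,0,0,0.004,0.005,0.15,0,0,0,0,0.004,0.005,0.15,0,0,0,0])

```text
t: 5.48
tool_pos: [0.5663, 0.132, 0.1276]
tool_rot: [-2.703, -0.003, -2.739]
ft_force: [0.2, -0.7, -2.4]
finger_gap: 0.0157
grip_force: 45.0
```

```bash
python3 - <<'E'
from h import *
for i in range(2):
    s=monitor.state(); print(s["ft_force"]); move(grasp(D,[0,-.0013,-.06+.088])); optics.snapshot("top")
E
```

```text
[ 0.22566066 -0.71554239 -2.42032824]
shift mm [-2.8  1.4 28.1] deg [-0.16 -0.25 -0.11] -> row [-0.0093  0.0047  0.0937] [-0.0004 -0.0007 -0.0003] rows 0.7
[ 0.44586731  0.11159741 -2.29828763]
shift mm [-2.   1.2 29.4] deg [-0.13 -0.15 -0.12] -> row [-0.0066  0.0041  0.0981] [-0.0004 -0.0004 -0.0003] rows 0.7
```

Emit:
apply_moves(motion=[-0.005,0.003,0.03,0,0,0,0,-0.005,0.003,0.06,0,0,0,0,-0.005,0.003,0.085,0,0,0,0,-0.005,0.003,0.085,0,0,0,0])

```text
t: 5.92
tool_pos: [0.5725, 0.1248, 0.1054]
tool_rot: [-2.703, -0.0, -2.738]
ft_force: [0.7, -0.5, -2.9]
finger_gap: 0.0156
grip_force: 45.0
```

```bash
python3 - <<'E'
from h import *
for i in range(2):
    s=monitor.state(); print(s["ft_force"]); move(grasp(D,[0,-.0013,-.06+.088])); optics.snapshot("top")
E
```

```text
[ 0.70994925 -0.45346607 -2.89339992]
shift mm [0.1 0.2 4.2] deg [-0.11 -0.07 -0.12] -> row [0.0004 0.0006 0.0139] [-0.0003 -0.0002 -0.0003] rows 0.1
[ 0.16768607 -0.01175865 -1.94207865]
shift mm [0.5 0.1 4.9] deg [-0.1  -0.02 -0.13] -> row [0.0018 0.0003 0.0164] [-0.0003 -0.     -0.0003] rows 0.1
```

Emit:
apply_moves(motion=[0,0,0.008,0,0,0,0,0,0,0.015,0,0,0,0,0,0,0.02,0,0,0,0,0,0,0.02,0,0,0,0])

```text
t: 6.35
tool_pos: [0.5742, 0.1253, 0.1038]
tool_rot: [-2.704, 0.004, -2.737]
ft_force: [-7.3, 3.2, 11.6]
finger_gap: 0.0156
grip_force: 45.0
```

```bash
python3 - <<'E'
from h import *
for i in range(2):
    s=monitor.state(); print(s["ft_force"]); move(grasp(D,[0,-.0013,-.06+.088])); p=optics.snapshot("wrist")
cv2.imwrite("pics/w6.png",p["img"][:,:,::-1])
E
```

```text
[-7.31303338  3.17358808 11.59180763]
shift mm [ 1.9 -0.3  2.6] deg [-0.07  0.18 -0.13] -> row [ 0.0064 -0.0011  0.0087] [-0.0002  0.0005 -0.0004] rows 0.1
[-6.20254859  3.19974611 11.48669216]
shift mm [ 1.9 -0.3  2.6] deg [-0.07  0.19 -0.13] -> row [ 0.0064 -0.0011  0.0087] [-0.0002  0.0005 -0.0004] rows 0.1
```

View pics/w6.png

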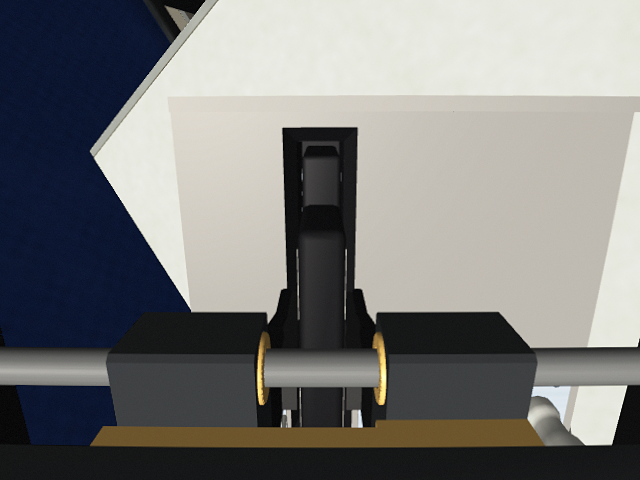

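The handle is centred in the mouth (columns 283–357, tab 301–344). The stop has a side force along -y, so I ease 2.5 mm that way and press a little more.

Emit:
apply_moves(motion=[0.004,0,-0.004,0,0,0,0,0.009,0,-0.004,0,0,0,0,0.009,0,0.006,0,0,0,0,0.009,0,0.015,0,0,0,0,0.009,0,0.015,0,0,0,0])

```text
t: 6.87
tool_pos: [0.5731, 0.125, 0.1036]
tool_rot: [-2.704, 0.007, -2.735]
ft_force: [-16.7, 9.2, 40.2]
finger_gap: 0.0161
grip_force: 45.0
```

```bash
python3 - <<'E'
from h import *
for i in range(2):
    s=monitor.state(); f=s["ft_force"];print(f,"deck",D[:3,:3].T@f); move(grasp(D,[0,-.0013,-.06+.088])); p=optics.snapshot("wrist")
Tt=tool()
G=Tt@T([0,0,-.002],np.eye(3)); M=T([0,0,0],np.c_[-G[:3,1],-G[:3,0],-G[:3,2]]); M[:3,3]=G[:3,3]-M[:3,2]*.088
print(app(np.linalg.inv(D),M[:3,3]))
im=p["img"][100:260,260:380,::-1]; cv2.imwrite("pics/w7.png",cv2.resize(im,None,fx=3.7,fy=3.7,interpolation=cv2.INTER_CUBIC))
E
```

```text
[-16.74352378   9.21477188  40.23041561] deck [  3.33866648 -11.7462182   42.83250651]
shift mm [ 0.9 -0.6  2.5] deg [-0.09  0.37 -0.15] -> row [ 0.0028 -0.0019  0.0082] [-0.0003  0.001  -0.0004] rows 0.1
[-17.42364763   9.59513357  41.1157083 ] deck [  3.15275341 -12.22096008  43.8960116 ]
shift mm [ 0.8 -0.6  2.5] deg [-0.08  0.39 -0.14] -> row [ 0.0028 -0.0019  0.0082] [-0.0002  0.0011 -0.0004] rows 0.1
[[-0.00041067  0.00012406 -0.05750481]]
```

View pics/w7.png

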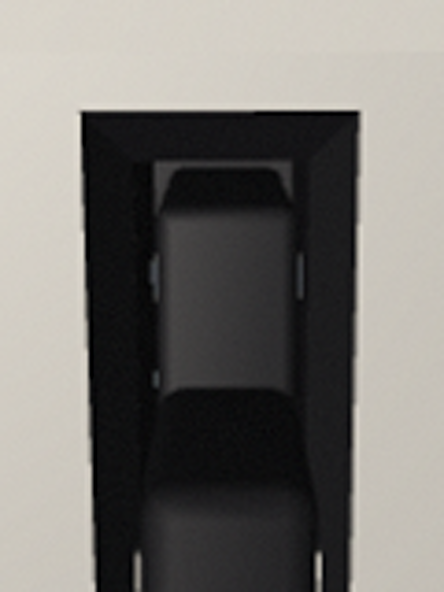

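The picture shows the cartridge centred in the mouth with its edges (crop rows 210 and 390) unchanged in the hand, so it has not slipped. It now rests on a hard stop at 42 N. Kinematics put it about 59 mm deep, which means it is home. I relax, open, and back out.

Emit:
apply_moves(motion=[0,0,-0.008,0,0,0,0,0,0,-0.01,0,0,0,0.3,0,0,-0.01,0,0,0,0.45,0,0,-0.01,0,0,0,0.45,0,0,-0.01,0,0,0,0.45])

```text
t: 7.38
tool_pos: [0.5716, 0.1213, 0.0997]
tool_rot: [-2.703, 0.001, -2.738]
ft_force: [-0.2, 0.9, 0.2]
finger_gap: 0.0342
grip_force: 0.0
```

Emit:
apply_moves(motion=[0,0,0,0,0,0,0.45,0,0,0,0,0,0,0.45,0,0,-0.1,0,0,0,0.45,0,0,-0.22,0,0,0,0.45,0,0,-0.3,0,0,0,0.45])

```text
t: 7.8
tool_pos: [0.5568, 0.1583, 0.1834]
tool_rot: [-2.705, 0.004, -2.737]
ft_force: [-0.1, 0.7, 0.1]
finger_gap: 0.0393
grip_force: 0.0
```

```bash
python3 - <<'E'
from h import *
np.set_printoptions(suppress=True,precision=1)
Tt=tool();optics.snapshot("top");Tt=tool();p=optics.snapshot("wrist");c=cam(p,Tt); cv2.imwrite("pics/w8.png",p["img"][:,:,::-1])
Hm=D@T([0,0,-.06],np.eye(3))
print(proj(c,app(D,DP[4:8])),"\ncart\n",proj(c,app(Hm,np.array([[8,-45,102],[-8,-45,102],[8,45,102],[-8,45,102],[8,-65,60],[-8,-65,60]])/1e3)))
for z in (.045,.095): move(grasp(D,[-.106,.055,z],np.pi/2)); move(grasp(D,[-.106,.055,z],-np.pi/2))
print(monitor.state()["joint_positions"], proj(c,app(D,[-.108,.055,.062])))
E
```

```text
[[341.1 336.8]
 [298.9 336.9]
 [344.  120.3]
 [294.3 120.5]] 
cart
 [[304.1 179.7]
 [334.3 179.6]
 [306.3 330.5]
 [333.2 330.4]
 [306.1 135.7]
 [332.3 135.6]]
shift mm [-54.1 105.2  76.4] deg [ 0.5  0.4 89.9] -> row [-0.2  0.4  0.3] [0.  0.  0.2] rows 12.6
shift mm [-54.1 105.2  76.4] deg [ -0.4   0.5 -90.1] -> row [-0.2  0.4  0.3] [-0.   0.  -0.3] rows 12.6
shift mm [-54.6 105.2  26.4] deg [ 0.5  0.4 89.9] -> row [-0.2  0.4  0.1] [0.  0.  0.2] rows 12.6
shift mm [-54.6 105.2  26.4] deg [ -0.4   0.5 -90.1] -> row [-0.2  0.4  0.1] [-0.   0.  -0.3] rows 12.6
[-0.6  0.4  0.1  1.9  0.5  1.   1.1] [[512.2 363. ]]
```

View pics/w8.png

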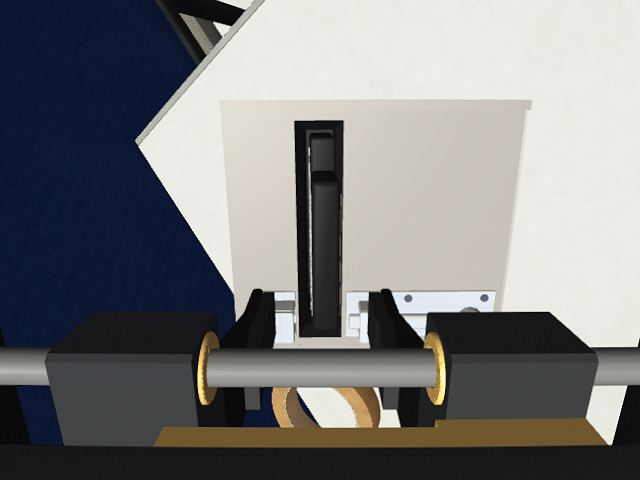

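The released cartridge sits in the mouth (columns 294–343), leaning slightly downhill within the slot's play and well inside tolerance. The tool orientation already suits the bolt, so I go above the knob.

```bash
python3 - <<'E'
from h import *
move(grasp(D,[-.104,.055,.1])); move(grasp(D,[-.104,.055,.046]))
E
```

```text
shift mm [-54.6 103.2  21.4] deg [ 0.06  0.58 -0.14] -> row [-0.1821  0.3441  0.0712] [ 0.0002  0.0016 -0.0004] rows 2.8
shift mm [-54.1 103.2  75.4] deg [ 0.06  0.58 -0.14] -> row [-0.1803  0.344   0.2512] [ 0.0002  0.0016 -0.0004] rows 3.3
```

Emit:
apply_moves(motion=[-0.18,0.344,0.07,0,0.0016,0,0.55,-0.18,0.344,0.07,0,0.0016,0,0.55,-0.18,0.344,0.07,0,0.0016,0,0.55,-0.18,0.344,0.07,0,0.0016,0,0.55,-0.18,0.344,0.07,0,0.0016,0,0.55])

```text
t: 8.32
tool_pos: [0.5719, 0.2571, 0.1161]
tool_rot: [-2.703, -0.011, -2.739]
ft_force: [0.4, -1.2, 0.1]
finger_gap: 0.0477
grip_force: 0.0
```

```bash
python3 - <<'E'
from h import *
np.set_printoptions(suppress=True,precision=1)
optics.snapshot("top");Tt=tool();p=optics.snapshot("wrist");c=cam(p,Tt); cv2.imwrite("pics/w9.png",p["img"][:,:,::-1])
print(proj(c,app(D,[[-.108,.055,.062],[-.098,.055,.062],[-.108,.055,.012]])))
move(grasp(D,[-.104,.055,.046])); print(nets.look_for(p,"bolt_knob"))
E
```

```text
[[332.1 308.2]
 [310.1 308.2]
 [330.1 270. ]]
shift mm [-4.9  2.2 48.1] deg [-0.2 -0.6 -0.2] -> row [-0.   0.   0.2] [-0. -0. -0.] rows 1.2
[{'centre': [306.5, 277.7], 'p': 0.57}]
```

View pics/w9.png

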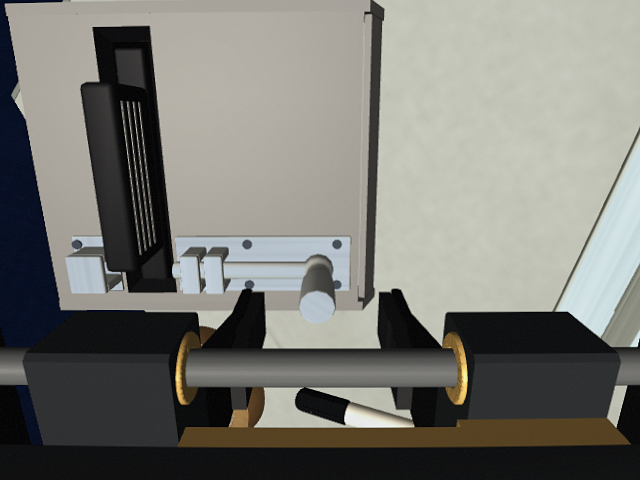

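The knob's top is at (318,305), centred between the fingers at columns 265 and 378. I descend and grip it.

Emit:
apply_moves(motion=[-0.012,0,0.05,0,-0.001,0,0.55,-0.012,0,0.12,0,-0.001,0,0.55,-0.012,0,0.16,0,-0.001,0,0.55,-0.012,0,0.16,0,-0.001,0,0.4,-0.012,0,0.16,0,-0.001,0,0.2], newtons=20)

```text
t: 8.88
tool_pos: [0.5842, 0.2375, 0.0758]
tool_rot: [-2.703, -0.002, -2.74]
ft_force: [0.3, 0.6, 0.5]
finger_gap: 0.0408
grip_force: 0.0
```

Emit:
apply_moves(motion=[0,0,0,0,0,0,0,0,0,0,0,0,0,0,0,0,0,0,0,0,0,0,0,0,0,0,0,0,0,0,0,0,0,0,0])

```text
t: 9.3
tool_pos: [0.5846, 0.2392, 0.0765]
tool_rot: [-2.704, 0.001, -2.738]
ft_force: [-0.6, 0.0, 4.2]
finger_gap: 0.0158
grip_force: 20.0
```

```bash
python3 - <<'E'
from h import *
np.set_printoptions(suppress=True,precision=4)
Tt=tool();s=monitor.state(); print(s["ft_force"],s["finger_gap"],s["grip_force"],"grasp in deck",app(np.linalg.inv(D),app(Tt,[0,0,-.002])))
move(grasp(D,[-.052,.055,.046]))
E
```

```text
[-0.5524  0.0347  4.1798] 0.01576131019241792 19.997868227656 grasp in deck [[-0.103   0.0551  0.0484]]
shift mm [  0.  -51.    2.5] deg [-0.07 -0.03 -0.14] -> row [ 0.0001 -0.1699  0.0083] [-0.0002 -0.0001 -0.0004] rows 1.2
```

Emit:
apply_moves(motion=[0,-0.03,0,0,0,0,0,0,-0.07,0,0,0,0,0,0,-0.11,0,0,0,0,0,0,-0.15,0,0,0,0,0,0,-0.16,0,0,0,0,0])

```text
t: 9.72
tool_pos: [0.6022, 0.1983, 0.0973]
tool_rot: [-2.707, 0.002, -2.741]
ft_force: [-2.5, 8.2, -0.8]
finger_gap: 0.0162
grip_force: 20.0
```

Emit:
apply_moves(motion=[0,0,0,0,0,0,0,0,0,0,0,0,0,0])

```text
t: 9.88
tool_pos: [0.6022, 0.1984, 0.0972]
tool_rot: [-2.705, 0.001, -2.739]
ft_force: [-0.9, 3.7, 5.2]
finger_gap: 0.0162
grip_force: 20.0
```

```bash
python3 - <<'E'
from h import *
np.set_printoptions(suppress=True,precision=4)
Tt=tool();s=monitor.state(); print("f deck",s["ft_force"]@D[:3,:3],s["finger_gap"],s["grip_force"],"grasp in deck",app(np.linalg.inv(D),app(Tt,[0,0,-.002])))
E
```

```text
f deck [-1.149   0.6013  6.3272] 0.016240179329081023 19.99783039384056 grasp in deck [[-0.0539  0.0552  0.0483]]
```

Already at -54 mm by the estimate. I press a little further until it meets the end stop.

Emit:
apply_moves(motion=[0,-0.01,0,0,0,0,0,0,-0.02,0,0,0,0,0,0,-0.025,0,0,0,0,0,0,-0.025,0,0,0,0,0], newtons=30)

```text
t: 10.22
tool_pos: [0.6022, 0.1982, 0.0974]
tool_rot: [-2.713, 0.001, -2.734]
ft_force: [-3.4, 12.3, -5.1]
finger_gap: 0.0158
grip_force: 30.0
```

```bash
python3 - <<'E'
from h import *
np.set_printoptions(suppress=True,precision=4)
Tt=tool();s=monitor.state(); print("f deck",s["ft_force"]@D[:3,:3],s["finger_gap"],s["grip_force"],"grasp in deck",app(np.linalg.inv(D),app(Tt,[0,0,-.002])))
E
```

```text
f deck [-13.6505   1.7321   0.7448] 0.015827719084615364 30.020733039127663 grasp in deck [[-0.0537  0.0552  0.0484]]
```

The bolt meets a hard stop at deck x = -54 mm, so it is home. I relax, open and retreat.

Emit:
apply_moves(motion=[0,0.015,0,0,0,0,0,0,0.02,0,0,0,0,0.3,0,0.02,0,0,0,0,0.45,0,0.02,0,0,0,0,0.45,0,0.02,0,0,0,0,0.45])

```text
t: 10.63
tool_pos: [0.6018, 0.1951, 0.0964]
tool_rot: [-2.702, -0.003, -2.741]
ft_force: [0.0, -0.5, -0.6]
finger_gap: 0.0345
grip_force: 0.0
```

Emit:
apply_moves(motion=[0,0,0,0,0,0,0.45,0,0,-0.1,0,0,0,0.45,0,0,-0.22,0,0,0,0.45,0,0,-0.34,0,0,0,0.45,0,0,-0.4,0,0,0,0.45])

```text
t: 11.05
tool_pos: [0.5825, 0.2465, 0.2091]
tool_rot: [-2.706, 0.004, -2.737]
ft_force: [0.6, 0.7, 0.4]
finger_gap: 0.0392
grip_force: 0.0
```

```bash
python3 - <<'E'
from h import *
np.set_printoptions(suppress=True,precision=1)
optics.snapshot("top");optics.snapshot("top");Tt=tool();p=optics.snapshot("wrist");c=cam(p,Tt); cv2.imwrite("pics/w10.png",p["img"][:,:,::-1])
print(proj(c,app(D,[[-.054,.055,.062],[-.059,.055,.062]])))
Hm=D@T([0,0,-.06],np.eye(3)); print(proj(c,app(Hm,np.array([[8,-45,102],[-8,-45,102],[8,45,102],[-8,45,102]])/1e3)))
print(monitor.state()["ft_force"])
E
```

```text
[[321.2 242.5]
 [329.2 242.5]]
[[217.9  74.9]
 [244.4  74.7]
 [227.8 219.5]
 [251.8 219.4]]
[ 0.2 -0.4 -1. ]
```

View pics/w10.png

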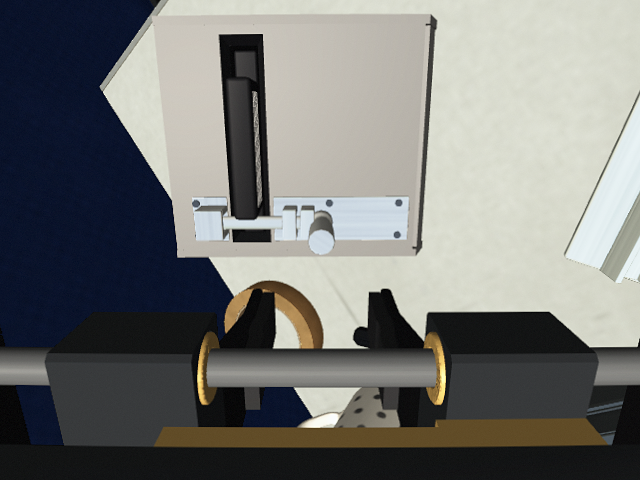

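The knob top is at (321,241), matching the predicted home spot (321,242.5), and the rod crosses into the keeper. The handle is about 5–9 px right of the upright prediction, so I check the lean numerically without another picture.

```bash
python3 - <<'E'
from h import *
np.set_printoptions(suppress=True,precision=1,linewidth=200)
Tt=tool();p=optics.snapshot("wrist");c=cam(p,Tt); g=cv2.cvtColor(p["img"],cv2.COLOR_RGB2GRAY)
for r in (45,60,68,80,90,120,150,180,205): print(r,218,g[r,218:272].tolist())
for col in (236,246): print("col",col,g[30:100,col].tolist())
print("mouth",proj(c,app(D,DP[4:8])).tolist())
Hm=D@T([0,0,-.06],np.eye(3)); print(proj(c,app(Hm,np.array([[8,-45,102],[-8,-45,102],[8,45,102],[-8,45,102],[8,-65,60],[-8,-65,60]])/1e3)))
E
```

```text
45 218 [204, 159, 58, 6, 12, 12, 15, 11, 14, 16, 19, 15, 15, 16, 17, 19, 14, 19, 17, 19, 18, 15, 19, 17, 18, 17, 17, 19, 18, 20, 15, 16, 16, 18, 17, 19, 18, 17, 17, 16, 17, 17, 23, 25, 23, 7, 210, 199, 196, 198, 194, 196, 197, 195]
60 218 [201, 207, 147, 48, 8, 12, 8, 13, 13, 9, 11, 12, 11, 10, 9, 5, 9, 31, 52, 73, 71, 70, 67, 67, 68, 66, 64, 64, 62, 61, 60, 59, 62, 59, 58, 56, 58, 47, 29, 13, 8, 19, 25, 22, 23, 20, 61, 208, 199, 196, 197, 197, 196, 196]
68 218 [200, 203, 210, 110, 9, 13, 12, 13, 13, 16, 14, 10, 12, 9, 6, 7, 9, 17, 42, 67, 71, 69, 69, 67, 65, 65, 65, 62, 62, 61, 61, 58, 59, 57, 58, 55, 56, 54, 33, 17, 10, 16, 23, 22, 24, 18, 33, 211, 200, 197, 197, 197, 196, 195]
80 218 [199, 200, 202, 212, 86, 5, 10, 13, 16, 12, 12, 16, 18, 18, 17, 18, 17, 15, 20, 27, 32, 31, 28, 28, 29, 24, 22, 22, 22, 22, 37, 50, 59, 59, 58, 54, 56, 54, 45, 25, 12, 10, 25, 25, 26, 22, 28, 119, 205, 200, 198, 197, 196, 196]
90 218 [201, 200, 200, 207, 159, 46, 7, 8, 20, 34, 48, 61, 73, 69, 68, 67, 62, 63, 64, 62, 61, 60, 59, 57, 56, 56, 56, 53, 55, 48, 37, 26, 18, 14, 5, 12, 9, 6, 12, 10, 10, 8, 17
[... 1152 characters left out ...]
, 47, 45, 45, 43, 42, 40, 40, 37, 37, 36, 35, 33, 32, 31, 32, 26, 20, 24, 34, 46, 60, 64, 64, 65, 62, 64, 64, 62, 63, 63, 62, 62, 61, 64, 65, 63]
col 246 [197, 197, 196, 196, 197, 201, 212, 11, 14, 13, 20, 19, 18, 17, 17, 18, 17, 20, 13, 7, 8, 9, 9, 16, 34, 56, 64, 64, 63, 62, 62, 63, 62, 62, 64, 63, 64, 62, 62, 64, 62, 62, 64, 62, 63, 61, 61, 64, 64, 42, 22, 26, 33, 43, 51, 53, 55, 56, 55, 55, 55, 54, 53, 53, 53, 54, 50, 53, 52, 50]
mouth [[271.75370398037006, 245.66560369207585], [233.09667099729455, 245.77683450415645], [263.8627474091482, 36.95614647408581], [219.57691431045657, 37.32316984856257]]
[[218.5  78.1]
 [245.1  77.9]
 [228.3 223.3]
 [252.4 223.2]
 [230.7  51.5]
 [254.1  51.4]]
```

The handle top sits about 3.2 mm off and the shoulder about 1.9 mm off in deck x. That is a lean of roughly 0.03 rad, inside the 0.08 limit. The bolt is home and the hand is clear, so I hand the job in.

```bash
python3 -c "
from plant import order
print(order.job_done())"
```

```text
the job is handed in; nothing more can be done
None
```

The cartridge is home in the dock with the bolt fully across into its keeper, and the job is handed in at about 11 s; no verdict came back, and I viewed 12 pictures, two over the limit of 10.

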